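# Load the module test jig and snap its lid shut

## Robot

A 6-joint arm with a two-finger parallel gripper is mounted at the origin on the work surface. World frame = base frame: x ahead of the robot, y to its left, z up, the work surface at z = 0. Lengths are in m, angles in rad, forces in N, time in s.
With the tool pointing down it reaches from about 0.25 to 0.775 m from the base axis. Payload 4 kg.
Tool frame: the origin (TCP) lies at the very end of the fingers, on their centre line; the grasp point (between the pads) lies 19 mm behind it; z points along the fingers, y is the line along which they close (so a half turn about z gives the same grasp; the last joint's range is limited). The gripper opens to 85 mm and grips with 20 to 120 N. Pads are 22 mm wide; open, the fingers measure 114 mm over their backs; the gripper's body (76 mm by 85 mm) begins 54 mm behind the grasp point. The pads swing forward as they close: fully open they stand 13 mm farther back than shut.
Start: joints at [-1.414, 0.087, 1.371, -0, 1.684, -0.103], TCP at [0.141, -0.532, 0.231] pointing down, gripper open.
Joint ranges: [-3.1, 3.1], [-0.76, 2.03], [0.27, 2.55], [-1.08, 4.22], [0.17, 2.65], [-2.57, 2.57]. Speed limits (rad/s): [2.79, 2.79, 3.14, 3.14, 3.14, 3.14].

## Interface

Orientations are given as a 3x3 rotation matrix whose columns are the frame's x, y, z axes.
In Python, from station import telemetry, camera, order, search_frame, silhouettes, landmark_of gives the robot as it stands. The module is installed in compiled form; this text tells all that it offers.
- The arm moves only by the tool carry_out, never from a script. Its argument "deltas" is a list of rows, each an object of numbers: "x", "y", "z": the shift along the tool's x, y, z in units of 150 mm (1.0 is 150 mm); "roll": the turn about the tool's z in units of pi rad (1.0 is pi rad); "fingers": the closure, from -1 (fully open) to 1 (shut). In form: [{"x": .., "y": .., "z": .., "roll": .., "fingers": ..}, ...]. A call has exactly 10 rows; each row is the pose to reach, as a shift and turn from the pose commanded when the call began, along the tool's axes at that moment, turning the shorter way round; what a row does not reach only later rows make up. A row lasts 1/10 s, in which the tool goes at most 50 mm and 8.59 degrees, less where a joint would pass 70% of its speed; a pose out of reach is approached as far as the arm can. A call with a number of a shift or a turn outside -1 to 1 is refused whole. A call with a gripper value outside its range is refused whole. The fingers move at their own pace and stop on an object; "grip_force" is the grip in N (left out, the last holds). Time passes only in rows, so rows that repeat a pose let the fingers close, or fill a call up. It gives the time, the measured TCP pose, the force, the opening and the grip force at its end, in the units of the state.
- telemetry.read_state(): the state, without advancing time (a new reading comes with each control period).
- camera(name): name is "scene" or "top" or "wrist"; returns a dict with "frame" (384x512x3 uint8, blue, green, red), "fx", "fy", "cx", "cy" (pixels), "dist" ([k1, k2, p1, p2, k3] as OpenCV has them; the pictures are not rectified), "R" (3x3) and "t" (3): a world point X has camera coordinates R X + t; the wrist camera has in their place "hand_eye" (4x4, takes a point from camera to tool coordinates, whose origin is the TCP and whose axes are the flange's). Camera axes: x right, y down, z forward; pixel columns grow to the right and rows downward; lengths in m; the calibration is good to about 2 mm. A picture is of the moment at which its call begins: read the wrist's pose just before it. There is no depth.
- order.close_job(): hands the job in; it is judged then, once.
Trained networks look in the newest picture that a camera, given by its name, has taken for a name from the list of things; names that differ only in an ending like _2 or _b are one class to them, and where a whole thing is asked for, a point or a joint stands for the part that bears it (a point fixed in the world has none). Each returns a list of dicts, best first, with "score" (0 to 1); they miss things now and then, are a little off and sometimes report something else, mostly with a low value. They report only what shows in the picture. A call takes as long as a camera call. They do not tell look-alikes from the thing itself.
- search_frame(camera, name): "point" ([x, y, z] in m, in the coordinates of the camera as it stood for that picture, good to about 4 mm: the middle of the surface that is visible of it).
- silhouettes(camera, name): "pixels" (384x512 bool, what is visible of it).
- landmark_of(camera, name): "point" ([x, y, z] in m, in the coordinates of the camera as it stood for that picture, good to about 4 mm: a listed point, or the origin of a listed thing).
The state is a dict: "t": time; "joint_positions": joint angles; "qd": joint speeds; "tau": joint torques, N m; "tcp_pos": TCP position; "eef_rot": TCP orientation; "ft_force": force on the tool from outside, world axes, zero at the start; "ft_torque": the same for the moment, N m; "width": finger opening in m; "grasp_force": force on a finger pad.
Only numpy, scipy, OpenCV 4.12 (cv2) and the standard library are available. Lean on these libraries where they do the work, as an engineer would, in place of code of your own. Each camera call takes 0.05 s, during which the arm holds its last target. There are 200 camera calls.

## Task

Take the untested driver module (the one with the black heatsink) out of the blue bin, lay it flat in the nest of the test jig between the blue corner stops, then swing the jig's open lid over and press its red tab down until the lid snaps past the catch and stays latched on its own, with its plungers pressing on the module. The latch post is set to a different height each time, so feel for it, and never push on the lid with more than about 30 N; leave the orange module in the bin, the screwdriver and the jar where they are.

Things in the scene. Friction and masses are not known exactly. Their poses are not given: they have to be found in the camera images.
- module: The untested driver module: green board 68 x 34 x 5 mm with a plain black heatsink block 48 x 34 x 17 mm (x, y, z) on its middle, 22 mm tall in all, about 70 g. Origin at the centre of its underside, x along its length, z up. Either end may face either way in the nest. Lies in the blue bin at the start, as does the orange one; they may have changed places.
- tested: The already tested module, the same size and shape but with an orange heatsink. Same origin and axes. To be left in the bin.
- bin: Shallow blue bin, fixed, 250 x 170 x 32 mm (x, y, z), walls and floor 5 mm thick. Origin at the centre of its underside.
- jig: Clamshell test jig, fixed: grey and aluminium base 170 x 210 mm (x, y; y from -100 to +110 mm), its top plate 30 mm above its underside. Origin on the table under the centre of the nest; +y points to the hinge, -y to the press tab, x runs along the hinge. Two hinge posts stand to 68 mm height at x = +-60, y = 96 mm.
- nest (a point): Centre of the nest on the jig's top plate, 30 mm above the jig's underside, same axes as the jig. The module lies here with its length along x, between four blue L-shaped corner stops 8 mm tall which leave it 6 mm play at each end and 4 mm at each side (80 x 42 mm inside); the gaps between stops are 68 mm wide on the long sides, so fingers holding the module's middle pass.
- lid (a joint): Lid angle (rad): 0 flat, 1.57 upright, -0.10 to 2.1. The hinge is stiff: the open lid stays where left. It latches anywhere from -0.08 to +0.08, depending on the latch post's height. About 0.06 above that its steel bar meets the sprung catch, which takes 8 to 12 N at the tab to pass; 0.03 above the end it snaps in and lands on the stops. Short of the catch, the plungers push it up again.
- press_tab (a point): Centre of the outer (upper when shut) face of the red press tab, 44 mm (x) by 26 mm, 8 mm thick, at the lid's free edge, 167 mm from the hinge axis. Moves with the lid: x along the hinge, -y from the hinge to the free edge, z out of the lid's outer face. With the lid flat (angle 0) it is 76 mm above the table at jig y = -77 mm.
- lid_hinge (a point): Middle of the lid's hinge axis, 68 mm above the table at jig y = +90 mm; axes as press_tab. The lid is a grey-blue plate 130 mm along the hinge, 155 mm from hinge to the edge where the tab begins, its outer face 8 mm and its inner face 0 mm from the axis. Two brass plungers stick 26 mm out of its inner face, 90 mm from the hinge; pushed in, they rise out of the outer face.
- screwdriver: Yellow screwdriver, 170 mm long, lying on the table. Origin at the middle of its underside, x along it. To be left alone.
- jar: Small capped jar, 52 mm across and 60 mm tall, standing on the table. Origin at the centre of its underside. To be left alone.
- pin0 (a joint): How far the module pushes one of the two brass plungers up into the lid (m): 0 hanging fully out; 0.003 to 0.017 when the lid is latched over the module, depending on the height of the latch post.
- post_guide (a point): Top of the grey guide block on the jig, 40 mm above the table, at jig y = -80 mm. Out of it stands the black latch post, 40 x 14 mm, with a sprung steel catch on its inner side and two rubber stops at jig x = +-30, y = -58 mm. The post's height is set differently each time over 24 mm (top 51 to 76 mm above the table) and is not measured.
Not all that is in view belongs to the job. Of the things like the module, leave any that is pink; of the rest the smaller one is meant.

How it is judged:
On the way, in this order (a step that is already met when the one before it is completed fails the run):
1. the black module lies flat in the nest, let go, the lid still open (x of module in the frame of nest between -0.009 and 0.009 m and y of module in the frame of nest between -0.007 and 0.007 m and z of module in the frame of nest below 0.003 m and angle between module's own z axis and vertical below 0.1 rad and contact force between module and the fingers below 0.1 N and value of joint lid above 0.2 rad), for 0.2 s.
2. the lid is latched over the module and let go: its plungers stay pushed in (value of joint pin0 above 0.0015 m and value of joint lid below 0.12 rad and contact force between lid and the fingers below 0.1 N and contact force between lid and the arm below 0.1 N), for 0.2 s.
At the end, for the whole second after the job is handed in: The lid stays latched by itself, lower than 0.12 rad, with its plungers pushed in by more than 1.5 mm; under it the black module lies at rest and flat (within 0.1 rad) in the nest, within 9 mm of its centre lengthways, 7 mm sideways and 3 mm of its floor (value of joint pin0 above 0.0015 m and value of joint lid below 0.12 rad and x of module in the frame of nest between -0.009 and 0.009 m and y of module in the frame of nest between -0.007 and 0.007 m and z of module in the frame of nest below 0.003 m and angle between module's own z axis and vertical below 0.1 rad and linear speed of module below 0.02 m/s); the robot touches nothing.
It fails at once if the lid is pushed with more than 30 N (contact force between lid and the fingers above 30 N or contact force between lid and the arm above 30 N).
It fails at once if the orange module is moved by more than 20 mm (distance of tested from where it was at the start of the episode above 0.02 m).
It fails at once if the screwdriver is moved by more than 30 mm (distance of screwdriver from where it was at the start of the episode above 0.03 m).
It fails at once if the jar is moved by more than 30 mm or tipped (distance of jar from where it was at the start of the episode above 0.03 m or angle between jar's own z axis and vertical above 0.5 rad).
It also fails if it takes over 58 s, if anything falls off the work surface, if the arm or the gripper's body presses on something with over 40 N, if the wrist force passes 120 N, or if a joint passes its speed limit or range.

## Working session

There is one attempt and no reset: what is moved stays moved. The work goes in short steps, Python scripts to look and compute and a tool call to move; the robot and the scene stay as the last step left them, time stands still between calls to the robot, and variables do not carry over. Pictures are saved under pics/ and viewed, at most 10 in all, crops included, and the job is handed in when it is done.

Besides the shell and the picture viewer there is one more tool, called after "Request:" as name(argument=value, ...) on one line, values as JSON. carry_out: Moves the arm, as the interface text tells. Its arguments: {"type":"object","properties":{"deltas":{"type":"array","items":{"type":"object","properties":{"x":{"type":"number"},"y":{"type":"number"},"z":{"type":"number"},"roll":{"type":"number"},"fingers":{"type":"number"}}}},"grip_force":{"type":"number"}},"required":["deltas"]}

```bash
mkdir -p pics
cat > h.py <<'E'
import numpy as np, cv2
from station import telemetry, camera, order, search_frame, silhouettes, landmark_of
def w(c,p): return np.array(c["R"]).T@(np.array(p)-np.array(c["t"]))
def ray(c,uv,z):
    K=np.array([[c["fx"],0,c["cx"]],[0,c["fy"],c["cy"]],[0,0,1]])
    n=cv2.undistortPoints(np.array(uv,float).reshape(-1,1,2),K,np.array(c["dist"],float)).reshape(-1,2)
    R=np.array(c["R"]);t=np.array(c["t"]);o=-R.T@t
    d=np.c_[n,np.ones(len(n))]@R
    return o+d*((z-o[2])/d[:,2])[:,None]
E
python3 - <<'E'
from h import *
np.set_printoptions(precision=3,suppress=True)
ims=[]
for n in ["top","scene"]:
    c=camera(n); ims.append(c["frame"].copy()); cv2.imwrite(f"pics/{n}0.png",c["frame"])
    print(n,"campos",-np.array(c["R"]).T@c["t"])
    for k in ["module","tested","bin","jig","nest","press_tab","lid_hinge","post_guide","screwdriver","jar"]:
        print(k,[(round(d["score"],2),w(c,d["point"])) for d in landmark_of(n,k)[:4]])
s=telemetry.read_state();print(s["t"],s["tcp_pos"],s["eef_rot"],s["width"],s["ft_force"])
cv2.imwrite("pics/a.png",cv2.resize(ims[0],(800,600)))
cv2.imwrite("pics/b.png",cv2.resize(ims[1],(800,600)))
E
```

```text
top campos [0.444 0.079 1.12 ]
module [(0.85, array([ 0.786,  0.158, -0.002])), (0.67, array([0.411, 0.454, 0.001])), (0.64, array([0.576, 0.234, 0.01 ]))]
tested [(0.87, array([0.46 , 0.208, 0.008]))]
bin [(0.92, array([0.517, 0.228, 0.004])), (0.48, array([0.463, 0.206, 0.007]))]
jig [(0.94, array([ 0.567, -0.206, -0.003])), (0.26, array([ 0.566, -0.285,  0.041])), (0.16, array([0.577, 0.234, 0.007]))]
nest [(0.9, array([ 0.567, -0.21 ,  0.033])), (0.16, array([ 0.563, -0.118,  0.069]))]
press_tab [(0.87, array([ 0.562, -0.065,  0.228])), (0.27, array([0.517, 0.229, 0.003]))]
lid_hinge [(0.94, array([ 0.564, -0.116,  0.069])), (0.58, array([ 0.683,  0.048, -0.004]))]
post_guide [(0.85, array([ 0.564, -0.285,  0.038])), (0.71, array([ 0.56 , -0.118,  0.073]))]
screwdriver [(0.68, array([ 0.564, -0.118,  0.07 ])), (0.55, array([0.434, 0.025, 0.001]))]
jar [(0.74, array([ 0.683,  0.051, -0.001]))]
scene campos [ 0.98  -0.446  1.029]
module [(0.67, array([0.41 , 0.46 , 0.001])), (0.63, array([0.578, 0.238, 0.004])), (0.58, array([0.788, 0.155, 0.001]))]
tested [(0.49, array([0.461, 0.208, 0.007]))]
bin [(0.68, array([ 0.52 ,  0.231, -0.   ])), (0.53, array([ 0.565, -0.205, -0.   ]))]
jig [(0.62, array([ 0.565, -0.204, -0.001]))]
nest [(0.66, array([ 0.569, -0.208,  0.03 ]))]
press_tab [(0.96, array([ 0.564, -0.064,  0.23 ]))]
lid_hinge [(0.73, array([ 0.566, -0.121,  0.069]))]
post_guide [(0.82, array([ 0.565, -0.286,  0.041])), (0.36, array([0.521, 0.231, 0.001]))]
screwdriver [(0.46, array([ 0.438,  0.023, -0.001]))]
jar [(0.67, array([ 0.568, -0.211,  0.029])), (0.57, array([0.687, 0.044, 0.002]))]
1.1 [ 0.141 -0.532  0.231] [[ 0.966  0.257  0.   ]
 [ 0.257 -0.966 -0.   ]
 [-0.     0.    -1.   ]] 0.0853645614977844 [ 0.197  1.298 -0.209]
```

View pics/a.png

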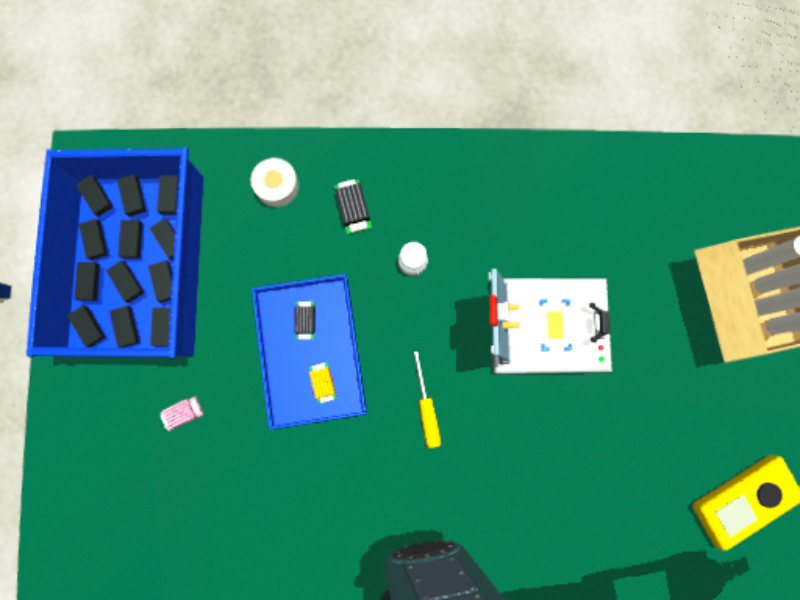

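View pics/b.png

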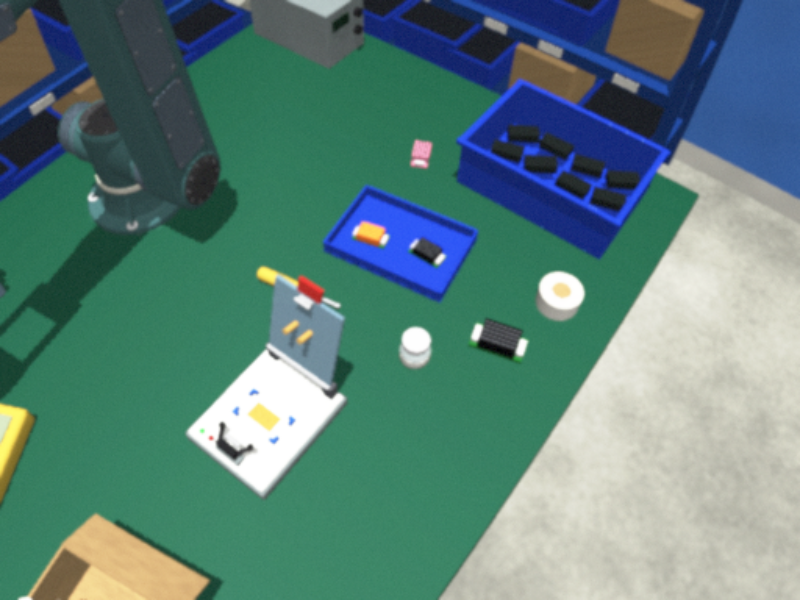

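Run:
```python
from h import *
np.set_printoptions(precision=4,suppress=True)
c=camera("top"); f=c["frame"]
cv2.imwrite("pics/c.png",cv2.resize(f[170:275,155:255],None,fx=5.5,fy=5.5,interpolation=cv2.INTER_CUBIC))
def rect(m,z):
    ys,xs=np.nonzero(m); P=ray(c,np.c_[xs,ys],z)[:,:2]
    r=cv2.minAreaRect((P*1000).astype(np.float32)); return np.array(r[0]),np.array(r[1]),r[2]
for n,z in [("module",.022),("tested",.022),("bin",.032),("jig",.03)]:
    for d in silhouettes("top",n):
        m=np.array(d["pixels"]);
        if m.sum()>20: print(n,round(d["score"],2),np.argwhere(m).mean(0),m.sum(),*rect(m,z))
# blue corner stops in jig
hsv=cv2.cvtColor(f,cv2.COLOR_BGR2HSV); b=cv2.inRange(hsv,(95,110,80),(130,255,255)); b[:, :340]=0;b[:,370:]=0;b[:185]=0;b[228:]=0
print("stops",b.sum()//255,*rect(b,.038))
g=cv2.cvtColor(f,cv2.COLOR_BGR2GRAY); k=np.zeros_like(g); k[190:220,185:205]=(g[190:220,185:205]<60)
k2=np.zeros_like(g);k2[188:222,183:207]=1
print("heatsink dark",k.sum(),*rect(k,.027))
for n,cc in [("top",c),("scene",camera("scene"))]:
    for kk in ["nest","lid_hinge","press_tab","post_guide"]:
        print(n,kk,w(cc,landmark_of(n,kk)[0]["point"]))
```

```text
module 0.76 [204.4387 194.6534] 326 [573.6087 238.4539] [64.9385 36.3532] 1.1801999807357788
module 0.68 [131.1537 225.4231] 527 [784.1202 155.5439] [98.1786 49.8889] 16.316463470458984
module 0.58 [264.3605 115.3636] 319 [407.6698 452.3558] [36.5162 70.1996] 24.767667770385742
module 0.56 [201.4926 320.7068] 672 [ 586.0301 -121.6122] [160.9431  54.6528] 0.49332380294799805
tested 0.9 [244.947  205.9139] 302 [462.5624 204.6131] [65.2166 35.7788] 15.151813507080078
bin 0.65 [224.9766 196.784 ] 5212 [518.5112 228.8896] [253.0422 177.2113] 8.983953475952148
jig 0.72 [207.7643 350.1016] 4460 [ 572.2137 -199.2986] [215.6784 184.1992] 89.73872375488281
stops 41 [ 563.9203 -207.1985] [50.7848 86.1275] 89.84195709228516
heatsink dark 32 [566.4795 226.3065] [22.2255 53.4616] 59.08085632324219Traceback (most recent call last):
  File "<stdin>", line 20, in <module>
IndexError: list index out of range
```

View pics/c.png

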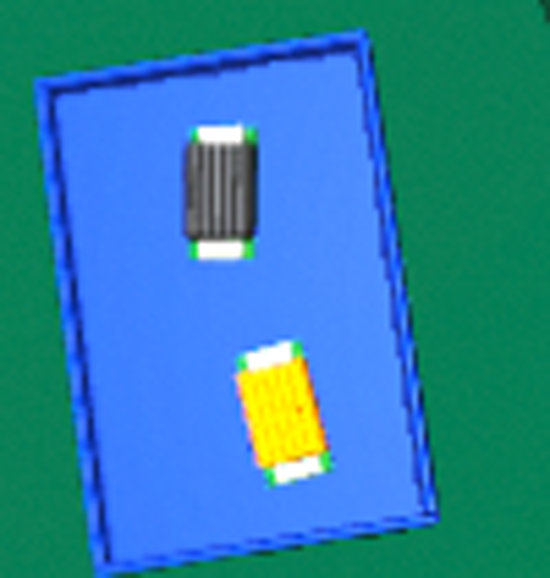

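The black, not pink, modules are the one in the bin (195,204; 65x36 mm) and the larger one on the table (225,131; 98x50 mm). The pink one at (115,264) and the orange one at (206,245) are to be left. The small black one in the bin, enlarged in the crop at (220,190), is the one meant. The jig is square to the world, and the lid leans back to about 1.84 rad.

Request:
carry_out(deltas=[{"x": 0.1,"y": -0.1,"fingers": -1},{"x": 0.2,"y": -0.2,"fingers": -1},{"x": 0.3,"y": -0.3,"fingers": -1},{"x": 0.4,"y": -0.4,"fingers": -1},{"x": 0.5,"y": -0.5,"fingers": -1},{"x": 0.6,"y": -0.6,"fingers": -1},{"x": 0.7,"y": -0.7,"fingers": -1},{"x": 0.8,"y": -0.8,"fingers": -1},{"x": 0.9,"y": -0.9,"fingers": -1},{"x": 1,"y": -1,"fingers": -1}], grip_force=40)

```text
schema error: expected keys x, y, z, roll, fingers
```

Request:
carry_out(deltas=[{"x": 0.1,"y": -0.1,"fingers": -1},{"x": 0.2,"y": -0.2,"fingers": -1},{"x": 0.3,"y": -0.3,"fingers": -1},{"x": 0.4,"y": -0.4,"fingers": -1},{"x": 0.5,"y": -0.5,"fingers": -1},{"x": 0.6,"y": -0.6,"fingers": -1},{"x": 0.7,"y": -0.7,"fingers": -1},{"x": 0.8,"y": -0.8,"fingers": -1},{"x": 0.9,"y": -0.9,"fingers": -1},{"x": 1,"y": -1,"fingers": -1}])

```text
schema error: expected keys x, y, z, roll, fingers
```

Request:
carry_out(deltas=[{"x": 0.1,"y": -0.1,"fingers": -1},{"x": 0.2,"y": -0.2,"fingers": -1},{"x": 0.3,"y": -0.3,"fingers": -1},{"x": 0.4,"y": -0.4,"fingers": -1},{"x": 0.5,"y": -0.5,"fingers": -1},{"x": 0.6,"y": -0.6,"fingers": -1},{"x": 0.7,"y": -0.7,"fingers": -1},{"x": 0.8,"y": -0.8,"fingers": -1},{"x": 0.9,"y": -0.9,"fingers": -1},{"x": 1,"y": -1,"fingers": -1}])

```text
schema error: expected keys x, y, z, roll, fingers
```

Request:
carry_out(deltas=[{"x": 0.1,"y": -0.1,"z": 0.05,"fingers": -1},{"x": 0.2,"y": -0.2,"z": 0.1,"fingers": -1},{"x": 0.3,"y": -0.3,"z": 0.15,"roll": 0.02,"fingers": -1},{"x": 0.4,"y": -0.4,"z": 0.2,"roll": 0.04,"fingers": -1},{"x": 0.55,"y": -0.55,"z": 0.25,"roll": 0.06,"fingers": -1},{"x": 0.7,"y": -0.7,"z": 0.3,"roll": 0.077,"fingers": -1},{"x": 0.85,"y": -0.85,"z": 0.35,"roll": 0.077,"fingers": -1},{"x": 1,"y": -1,"z": 0.4,"roll": 0.077,"fingers": -1},{"x": 1,"y": -1,"z": 0.4,"roll": 0.077,"fingers": -1},{"x": 1,"y": -1,"z": 0.4,"roll": 0.077,"fingers": -1}])

```text
schema error: expected keys x, y, z, roll, fingers
```

```bash
cat >> h.py <<'E'
def wrist():
    s=telemetry.read_state(); c=camera("wrist"); T=np.eye(4);T[:3,:3]=s["eef_rot"];T[:3,3]=s["tcp_pos"]
    M=T@np.array(c["hand_eye"]); c["R"]=M[:3,:3].T; c["t"]=-M[:3,:3].T@M[:3,3]; return s,c
E
python3 - <<'E'
from h import *
np.set_printoptions(precision=4,suppress=True)
s,c=wrist(); print(s["t"],s["tcp_pos"],s["eef_rot"])
cv2.imwrite("pics/d.png",c["frame"])
for n in ["module","tested"]:
    for d in landmark_of("wrist",n): print(n,round(d["score"],2),w(c,d["point"]))
    for d in silhouettes("wrist",n):
        m=np.array(d["pixels"]); ys,xs=np.nonzero(m)
        P=ray(c,np.c_[xs,ys],.022)[:,:2]; print(d["score"],m.sum(),cv2.minAreaRect((P*1000).astype(np.float32)))
E
```

```text
1.45 [ 0.1413 -0.5316  0.2314] [[ 0.9664  0.2569 -0.    ]
 [ 0.2569 -0.9664 -0.0001]
 [-0.      0.0001 -1.    ]]
```

View pics/d.png

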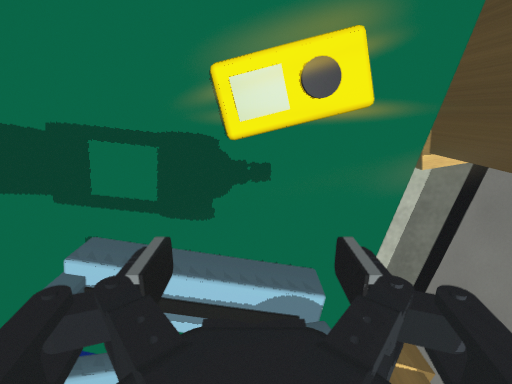

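The wrist picture shows only the multimeter (295,80) ahead of the fingers; the arm hasn't moved yet because every row needs all its keys.

Request:
carry_out(deltas=[{"x": 0.1,"y": -0.1,"z": 0,"roll": 0,"fingers": -1},{"x": 0.2,"y": -0.2,"z": 0,"roll": 0,"fingers": -1},{"x": 0.3,"y": -0.3,"z": 0,"roll": 0,"fingers": -1},{"x": 0.4,"y": -0.4,"z": 0,"roll": 0,"fingers": -1},{"x": 0.5,"y": -0.5,"z": 0,"roll": 0,"fingers": -1},{"x": 0.6,"y": -0.6,"z": 0,"roll": 0,"fingers": -1},{"x": 0.7,"y": -0.7,"z": 0,"roll": 0,"fingers": -1},{"x": 0.8,"y": -0.8,"z": 0,"roll": 0,"fingers": -1},{"x": 0.9,"y": -0.9,"z": 0,"roll": 0,"fingers": -1},{"x": 1,"y": -1,"z": 0,"roll": 0,"fingers": -1}], grip_force=40)

```text
t: 2.7
tcp_pos: [0.2482, -0.3469, 0.2314]
eef_rot: [[0.966, 0.257, 0.0], [0.257, -0.966, -0.0], [0.0, 0.0, -1.0]]
ft_force: [0.6, -0.5, -1.4]
width: 0.0858
grasp_force: 0.0
```

Request:
carry_out(deltas=[{"x": 0.1,"y": -0.1,"z": 0,"roll": 0,"fingers": -1},{"x": 0.2,"y": -0.2,"z": 0,"roll": 0,"fingers": -1},{"x": 0.3,"y": -0.3,"z": 0,"roll": 0,"fingers": -1},{"x": 0.4,"y": -0.4,"z": 0,"roll": 0,"fingers": -1},{"x": 0.5,"y": -0.5,"z": 0,"roll": 0,"fingers": -1},{"x": 0.6,"y": -0.6,"z": 0,"roll": 0,"fingers": -1},{"x": 0.7,"y": -0.7,"z": 0,"roll": 0,"fingers": -1},{"x": 0.8,"y": -0.8,"z": 0,"roll": 0,"fingers": -1},{"x": 0.9,"y": -0.9,"z": 0,"roll": 0,"fingers": -1},{"x": 1,"y": -1,"z": 0,"roll": 0,"fingers": -1}])

```text
t: 3.7
tcp_pos: [0.3544, -0.1634, 0.2315]
eef_rot: [[0.966, 0.257, 0.001], [0.257, -0.966, -0.0], [0.0, 0.001, -1.0]]
ft_force: [0.4, 0.4, 0.6]
width: 0.0856
grasp_force: 0.0
```

Request:
carry_out(deltas=[{"x": 0.1,"y": -0.1,"z": 0,"roll": 0,"fingers": -1},{"x": 0.2,"y": -0.2,"z": 0,"roll": 0,"fingers": -1},{"x": 0.3,"y": -0.3,"z": 0,"roll": 0,"fingers": -1},{"x": 0.4,"y": -0.4,"z": 0,"roll": 0,"fingers": -1},{"x": 0.5,"y": -0.5,"z": 0,"roll": 0,"fingers": -1},{"x": 0.6,"y": -0.6,"z": 0,"roll": 0,"fingers": -1},{"x": 0.7,"y": -0.7,"z": 0,"roll": 0,"fingers": -1},{"x": 0.8,"y": -0.8,"z": 0,"roll": 0,"fingers": -1},{"x": 0.9,"y": -0.9,"z": 0,"roll": 0,"fingers": -1},{"x": 1,"y": -1,"z": 0,"roll": 0,"fingers": -1}])

```text
t: 4.7
tcp_pos: [0.4607, 0.0201, 0.2314]
eef_rot: [[0.966, 0.257, 0.0], [0.257, -0.966, -0.0], [0.0, 0.0, -1.0]]
ft_force: [1.0, -0.3, 0.8]
width: 0.0853
grasp_force: 0.0
```

Request:
carry_out(deltas=[{"x": 0.1,"y": -0.1,"z": 0.05,"roll": 0,"fingers": -1},{"x": 0.2,"y": -0.2,"z": 0.1,"roll": 0,"fingers": -1},{"x": 0.3,"y": -0.3,"z": 0.15,"roll": 0.02,"fingers": -1},{"x": 0.4,"y": -0.4,"z": 0.2,"roll": 0.04,"fingers": -1},{"x": 0.55,"y": -0.55,"z": 0.25,"roll": 0.06,"fingers": -1},{"x": 0.7,"y": -0.7,"z": 0.3,"roll": 0.077,"fingers": -1},{"x": 0.85,"y": -0.85,"z": 0.35,"roll": 0.077,"fingers": -1},{"x": 1,"y": -1,"z": 0.4,"roll": 0.077,"fingers": -1},{"x": 1,"y": -1,"z": 0.4,"roll": 0.077,"fingers": -1},{"x": 1,"y": -1,"z": 0.4,"roll": 0.077,"fingers": -1}])

```text
t: 5.7
tcp_pos: [0.5665, 0.2029, 0.1706]
eef_rot: [[1.0, 0.019, -0.002], [0.019, -1.0, -0.001], [-0.002, 0.001, -1.0]]
ft_force: [-0.7, -0.2, -0.4]
width: 0.0857
grasp_force: 0.0
```

Run:
```python
from h import *
np.set_printoptions(precision=4,suppress=True)
s,c=wrist(); print(s["t"],s["tcp_pos"],s["eef_rot"])
cv2.imwrite("pics/e.png",c["frame"])
for n in ["module","tested"]:
    for d in landmark_of("wrist",n): print(n,round(d["score"],2),w(c,d["point"]))
    for d in silhouettes("wrist",n):
        m=np.array(d["pixels"]); ys,xs=np.nonzero(m)
        P=ray(c,np.c_[xs,ys],.022)[:,:2]; print(d["score"],m.sum(),cv2.minAreaRect((P*1000).astype(np.float32)))
```

```text
5.7 [0.5665 0.2029 0.1706] [[ 0.9998  0.0192 -0.0015]
 [ 0.0192 -0.9998 -0.001 ]
 [-0.0015  0.001  -1.    ]]
module 0.97 [0.5732 0.2368 0.0029]
module 0.7 [0.409  0.4574 0.0008]
0.97 725 ((421.64544677734375, 446.0843200683594), (33.244384765625, 79.44985961914062), 24.260784149169922)
0.77 2077 ((577.3798828125, 238.73504638671875), (68.86978149414062, 37.307228088378906), 1.6864550113677979)
0.77 200 ((734.1082153320312, 154.29978942871094), (7.341267108917236, 32.215476989746094), 1.3619142770767212)
0.25 4201 ((687.8106689453125, 37.22917938232422), (52.96085739135742, 83.13568115234375), 14.782135963439941)
tested 0.72 [0.4624 0.2066 0.0051]
tested 0.26 [ 0.4378  0.0225 -0.0019]
0.68 1599 ((470.5921325683594, 206.2976837158203), (70.6898422241211, 38.04875183105469), 13.819738388061523)
```

View pics/e.png

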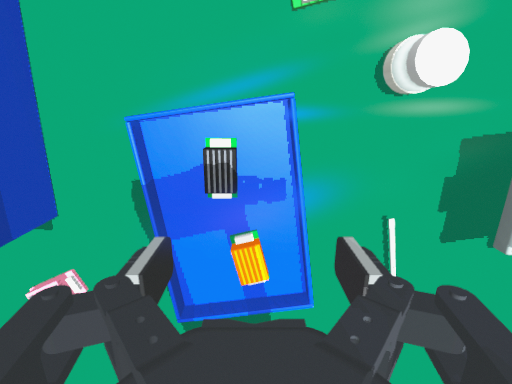

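The wrist picture shows the black module at (221,168), aligned with the fingers, at world (0.575, 0.237). The orange one, at (250,260), is clear of the fingers' path. Going down to grasp.

Request:
carry_out(deltas=[{"x": 0.03,"y": -0.11,"z": 0.05,"roll": 0,"fingers": -1},{"x": 0.065,"y": -0.225,"z": 0.15,"roll": 0,"fingers": -1},{"x": 0.065,"y": -0.225,"z": 0.3,"roll": 0,"fingers": -1},{"x": 0.065,"y": -0.225,"z": 0.45,"roll": 0,"fingers": -1},{"x": 0.065,"y": -0.225,"z": 0.6,"roll": 0,"fingers": -1},{"x": 0.065,"y": -0.225,"z": 0.72,"roll": 0,"fingers": -1},{"x": 0.065,"y": -0.225,"z": 0.82,"roll": 0,"fingers": -1},{"x": 0.065,"y": -0.225,"z": 0.9,"roll": 0,"fingers": -1},{"x": 0.065,"y": -0.225,"z": 0.96,"roll": 0,"fingers": -1},{"x": 0.065,"y": -0.225,"z": 1,"roll": 0,"fingers": -1}])

```text
t: 6.95
tcp_pos: [0.5762, 0.2365, 0.0207]
eef_rot: [[1.0, 0.018, -0.0], [0.018, -1.0, -0.0], [-0.0, 0.0, -1.0]]
ft_force: [-0.1, -0.0, -0.2]
width: 0.0853
grasp_force: 0.0
```

Request:
carry_out(deltas=[{"x": 0,"y": 0,"z": 0.035,"roll": 0,"fingers": -1},{"x": 0,"y": 0,"z": 0.07,"roll": 0,"fingers": -1},{"x": 0,"y": 0,"z": 0.07,"roll": 0,"fingers": -0.5},{"x": 0,"y": 0,"z": 0.07,"roll": 0,"fingers": 0},{"x": 0,"y": 0,"z": 0.07,"roll": 0,"fingers": 0.4},{"x": 0,"y": 0,"z": 0.07,"roll": 0,"fingers": 1},{"x": 0,"y": 0,"z": 0.07,"roll": 0,"fingers": 1},{"x": 0,"y": 0,"z": 0.07,"roll": 0,"fingers": 1},{"x": 0,"y": 0,"z": 0.07,"roll": 0,"fingers": 1},{"x": 0,"y": 0,"z": 0.07,"roll": 0,"fingers": 1}])

```text
t: 7.95
tcp_pos: [0.5767, 0.2365, 0.0116]
eef_rot: [[1.0, 0.018, 0.001], [0.018, -1.0, 0.0], [0.001, -0.0, -1.0]]
ft_force: [1.3, -0.5, 4.4]
width: 0.0327
grasp_force: 41.0
```

Request:
carry_out(deltas=[{"x": 0,"y": 0,"z": -0.05,"roll": 0,"fingers": 1},{"x": 0,"y": 0,"z": -0.18,"roll": 0,"fingers": 1},{"x": 0,"y": 0,"z": -0.33,"roll": 0,"fingers": 1},{"x": 0,"y": 0.04,"z": -0.5,"roll": 0,"fingers": 1},{"x": 0,"y": 0.1,"z": -0.65,"roll": 0,"fingers": 1},{"x": 0,"y": 0.18,"z": -0.8,"roll": 0,"fingers": 1},{"x": 0,"y": 0.28,"z": -0.9,"roll": 0,"fingers": 1},{"x": 0,"y": 0.38,"z": -1,"roll": 0,"fingers": 1},{"x": 0,"y": 0.49,"z": -1,"roll": 0,"fingers": 1},{"x": 0,"y": 0.6,"z": -1,"roll": 0,"fingers": 1}])

```text
t: 8.95
tcp_pos: [0.5775, 0.1448, 0.1602]
eef_rot: [[1.0, 0.018, -0.001], [0.018, -1.0, -0.0], [-0.001, 0.0, -1.0]]
ft_force: [0.7, 0.0, -0.5]
width: 0.0334
grasp_force: 40.5
```

Request:
carry_out(deltas=[{"x": 0,"y": 0.1,"z": -0.15,"roll": 0,"fingers": 1},{"x": 0,"y": 0.2,"z": -0.3,"roll": 0,"fingers": 1},{"x": 0,"y": 0.3,"z": -0.45,"roll": 0,"fingers": 1},{"x": -0.02,"y": 0.4,"z": -0.6,"roll": 0,"fingers": 1},{"x": -0.04,"y": 0.5,"z": -0.75,"roll": 0,"fingers": 1},{"x": -0.06,"y": 0.6,"z": -0.9,"roll": 0,"fingers": 1},{"x": -0.08,"y": 0.7,"z": -0.9,"roll": 0,"fingers": 1},{"x": -0.1,"y": 0.8,"z": -0.9,"roll": 0,"fingers": 1},{"x": -0.12,"y": 0.9,"z": -0.9,"roll": 0,"fingers": 1},{"x": -0.12,"y": 1,"z": -0.9,"roll": 0,"fingers": 1}])

```text
t: 9.95
tcp_pos: [0.5615, -0.0052, 0.2936]
eef_rot: [[1.0, 0.018, -0.004], [0.018, -1.0, 0.0], [-0.004, -0.0, -1.0]]
ft_force: [0.3, 0.0, -0.5]
width: 0.0333
grasp_force: 40.5
```

Request:
carry_out(deltas=[{"x": 0,"y": 0.1,"z": 0,"roll": 0,"fingers": 1},{"x": 0,"y": 0.2,"z": 0,"roll": 0,"fingers": 1},{"x": 0,"y": 0.3,"z": 0,"roll": 0,"fingers": 1},{"x": 0,"y": 0.4,"z": 0,"roll": 0,"fingers": 1},{"x": 0,"y": 0.5,"z": 0,"roll": 0.006,"fingers": 1},{"x": 0,"y": 0.6,"z": 0,"roll": 0.006,"fingers": 1},{"x": 0,"y": 0.7,"z": 0,"roll": 0.006,"fingers": 1},{"x": 0,"y": 0.8,"z": 0,"roll": 0.006,"fingers": 1},{"x": 0,"y": 0.9,"z": 0,"roll": 0.006,"fingers": 1},{"x": 0,"y": 1,"z": 0,"roll": 0.006,"fingers": 1}])

```text
t: 10.95
tcp_pos: [0.5652, -0.1552, 0.2958]
eef_rot: [[1.0, -0.001, 0.0], [-0.001, -1.0, -0.0], [0.0, 0.0, -1.0]]
ft_force: [-0.7, -0.6, -1.4]
width: 0.0329
grasp_force: 40.5
```

Run:
```python
from h import *
np.set_printoptions(precision=4,suppress=True)
s,c=wrist(); print(s["t"],s["tcp_pos"],s["eef_rot"],s["width"],s["grasp_force"])
cv2.imwrite("pics/f.png",c["frame"])
for cn,c in [("wrist",c),("top",camera("top")),("scene",camera("scene"))]:
  for n in ["nest","jig","lid_hinge","post_guide","press_tab","module"]:
    for d in landmark_of(cn,n)[:1]: print(cn,n,round(d["score"],2),w(c,d["point"]))
```

```text
10.95 [ 0.5652 -0.1552  0.2958] [[ 1.     -0.001   0.    ]
 [-0.001  -1.     -0.0001]
 [ 0.      0.0001 -1.    ]] 0.03288175542619353 40.53187072277069
wrist nest 0.85 [ 0.5702 -0.2069  0.0293]
wrist jig 0.92 [ 0.5667 -0.2095 -0.0027]
wrist lid_hinge 0.93 [ 0.5641 -0.1189  0.0698]
wrist post_guide 0.57 [ 0.5652 -0.2869  0.0408]
wrist press_tab 0.69 [ 0.5612 -0.0586  0.2218]
wrist module 0.92 [ 0.5623 -0.1551  0.2862]
top nest 0.88 [ 0.566  -0.2086  0.0318]
top jig 0.72 [ 0.5631 -0.1204  0.0696]
top lid_hinge 0.59 [ 0.5622 -0.1164  0.0687]
top post_guide 0.75 [ 0.5664 -0.2846  0.0405]
top press_tab 0.83 [ 0.5606 -0.0656  0.23  ]
top module 0.79 [ 0.4072  0.4608 -0.0005]
scene nest 0.63 [ 0.5716 -0.2085  0.0277]
scene jig 0.57 [ 0.5665 -0.2048 -0.0019]
scene lid_hinge 0.83 [ 0.5663 -0.1203  0.0694]
scene post_guide 0.57 [ 0.5672 -0.2833  0.0413]
scene press_tab 0.63 [ 0.5635 -0.0606  0.2295]
scene module 0.9 [0.7874 0.1559 0.0025]
```

View pics/f.png

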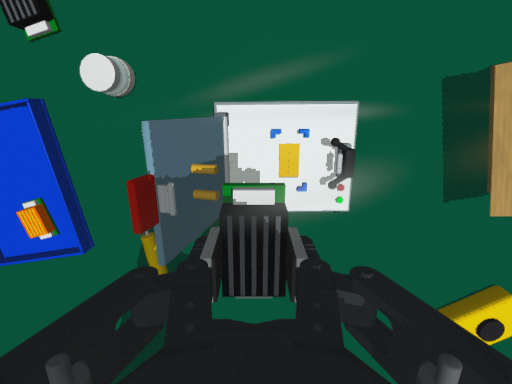

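The module is held straight, with its board end at (254,194). The nest is the yellow pad at (289,160) between blue stops, and the open lid at (185,180) is clear of the hand.

Request:
carry_out(deltas=[{"x": 0.01,"y": 0.1,"z": 0.05,"roll": 0,"fingers": 1},{"x": 0.027,"y": 0.22,"z": 0.12,"roll": 0,"fingers": 1},{"x": 0.027,"y": 0.3,"z": 0.2,"roll": 0,"fingers": 1},{"x": 0.027,"y": 0.35,"z": 0.3,"roll": 0,"fingers": 1},{"x": 0.027,"y": 0.35,"z": 0.4,"roll": 0,"fingers": 1},{"x": 0.027,"y": 0.35,"z": 0.5,"roll": 0,"fingers": 1},{"x": 0.027,"y": 0.35,"z": 0.6,"roll": 0,"fingers": 1},{"x": 0.027,"y": 0.35,"z": 0.7,"roll": 0,"fingers": 1},{"x": 0.027,"y": 0.35,"z": 0.8,"roll": 0,"fingers": 1},{"x": 0.027,"y": 0.35,"z": 0.85,"roll": 0,"fingers": 1}])

```text
t: 13.0
tcp_pos: [0.5685, -0.2057, 0.166]
eef_rot: [[1.0, -0.0, -0.002], [-0.0, -1.0, 0.001], [-0.002, -0.001, -1.0]]
ft_force: [0.2, 1.2, -1.2]
width: 0.0327
grasp_force: 40.5
```

Request:
carry_out(deltas=[{"x": 0,"y": 0,"z": 0.1,"roll": 0,"fingers": 1},{"x": 0,"y": 0,"z": 0.22,"roll": 0,"fingers": 1},{"x": 0,"y": 0,"z": 0.34,"roll": 0,"fingers": 1},{"x": 0,"y": 0,"z": 0.46,"roll": 0,"fingers": 1},{"x": 0,"y": 0,"z": 0.56,"roll": 0,"fingers": 1},{"x": 0,"y": 0,"z": 0.64,"roll": 0,"fingers": 1},{"x": 0,"y": 0,"z": 0.71,"roll": 0,"fingers": 1},{"x": 0,"y": 0,"z": 0.76,"roll": 0,"fingers": 1},{"x": 0,"y": 0,"z": 0.76,"roll": 0,"fingers": 1},{"x": 0,"y": 0,"z": 0.76,"roll": 0,"fingers": 1}])

```text
t: 14.0
tcp_pos: [0.5695, -0.2066, 0.0547]
eef_rot: [[1.0, -0.001, 0.001], [-0.001, -1.0, -0.0], [0.001, 0.0, -1.0]]
ft_force: [-0.1, -0.6, -0.9]
width: 0.0329
grasp_force: 40.5
```

Run:
```python
from h import *
np.set_printoptions(precision=4,suppress=True)
s,c=wrist(); print(s["t"],s["tcp_pos"],s["eef_rot"],s["width"],s["ft_force"])
f=c["frame"]; cv2.imwrite("pics/g.png",f)
for n in ["nest","module","jig"]:
    for d in landmark_of("wrist",n)[:1]: print(n,round(d["score"],2),w(c,d["point"]))
```

```text
14.0 [ 0.5695 -0.2066  0.0547] [[ 1.     -0.0009  0.0008]
 [-0.0009 -1.     -0.0004]
 [ 0.0008  0.0004 -1.    ]] 0.0329052724395691 [-0.1415 -0.5704 -0.8563]
module 0.66 [ 0.5671 -0.2063  0.0436]
```

View pics/g.png

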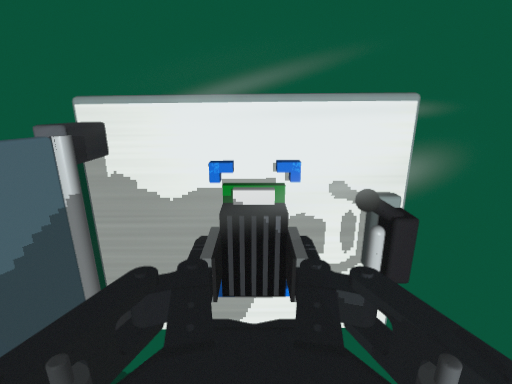

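Run:
```python
from h import *
np.set_printoptions(precision=4,suppress=True)
s,c=wrist(); f=c["frame"]
b=cv2.inRange(cv2.cvtColor(f,cv2.COLOR_BGR2HSV),(100,150,80),(125,255,255)); b[195:]=0; b[:150]=0; b[:,:195]=0; b[:,315:]=0
n,l,st,_=cv2.connectedComponentsWithStats(b); print(st[1:])
for i in range(1,n):
  if st[i,4]>50:
    ys,xs=np.nonzero(l==i); P=ray(c,np.c_[xs,ys],.038); print(P.min(0),P.max(0))
# inner edge of the x-arm
for col in (228,230,282,280):
    r=np.nonzero(b[:,col])[0]; print(col,r.min(),r.max(),ray(c,[[col,r.min()],[col,r.max()]],.038)[:,:2].ravel())
# green board front edge
g=cv2.inRange(cv2.cvtColor(f,cv2.COLOR_BGR2HSV),(50,150,60),(75,255,255)); r=np.nonzero(g[175:210,228])[0]+175; print(r.min(),r.max(),ray(c,[[228,r.min()],[254,179]],.053)[:,:2])
```

```text
[[209 161  24  22 369]
 [276 161  24  21 355]]
[ 0.601  -0.1944  0.038 ] [ 0.6136 -0.1806  0.038 ]
[ 0.6016 -0.2338  0.038 ] [ 0.6136 -0.22    0.038 ]
228 161 172 [ 0.6136 -0.1921  0.6071 -0.1919]
230 161 172 [ 0.6136 -0.1932  0.6071 -0.1931]
282 161 171 [ 0.6136 -0.2235  0.6076 -0.2237]
280 161 171 [ 0.6136 -0.2223  0.6076 -0.2225]
184 196 [[ 0.6037 -0.1931]
 [ 0.6064 -0.2072]]
```

Measured from the stops, the nest centre is (0.567, -0.207), so the module is centred within about 2 mm. Lowering, releasing and lifting.

Request:
carry_out(deltas=[{"x": -0.007,"y": 0.004,"z": 0.04,"roll": 0,"fingers": 1},{"x": -0.007,"y": 0.004,"z": 0.08,"roll": 0,"fingers": 1},{"x": -0.007,"y": 0.004,"z": 0.1,"roll": 0,"fingers": 1},{"x": -0.007,"y": 0.004,"z": 0.113,"roll": 0,"fingers": 1},{"x": -0.007,"y": 0.004,"z": 0.113,"roll": 0,"fingers": 1},{"x": -0.007,"y": 0.004,"z": 0.113,"roll": 0,"fingers": 0},{"x": -0.007,"y": 0.004,"z": 0.113,"roll": 0,"fingers": -0.5},{"x": -0.007,"y": 0.004,"z": 0.113,"roll": 0,"fingers": -0.5},{"x": -0.007,"y": 0.004,"z": 0.113,"roll": 0,"fingers": -0.5},{"x": -0.007,"y": 0.004,"z": 0.113,"roll": 0,"fingers": -0.5}])

```text
t: 15.25
tcp_pos: [0.5682, -0.2071, 0.0375]
eef_rot: [[1.0, -0.001, 0.0], [-0.001, -1.0, -0.0], [0.0, 0.0, -1.0]]
ft_force: [0.2, 0.1, -0.1]
width: 0.0639
grasp_force: 0.0
```

Request:
carry_out(deltas=[{"x": 0,"y": 0,"z": -0.05,"roll": 0,"fingers": -0.5},{"x": 0,"y": 0,"z": -0.12,"roll": 0,"fingers": -0.5},{"x": 0,"y": 0,"z": -0.2,"roll": 0,"fingers": -0.5},{"x": 0,"y": 0,"z": -0.3,"roll": 0,"fingers": -0.5},{"x": 0,"y": 0,"z": -0.42,"roll": 0,"fingers": -0.5},{"x": 0,"y": 0,"z": -0.54,"roll": 0,"fingers": 0},{"x": 0,"y": 0,"z": -0.66,"roll": 0,"fingers": 0},{"x": 0,"y": 0,"z": -0.78,"roll": 0,"fingers": 0.5},{"x": 0,"y": 0,"z": -0.9,"roll": 0,"fingers": 1},{"x": 0,"y": 0,"z": -1,"roll": 0,"fingers": 1}])

```text
t: 16.25
tcp_pos: [0.5685, -0.2072, 0.1903]
eef_rot: [[1.0, -0.001, 0.003], [-0.001, -1.0, -0.001], [0.003, 0.001, -1.0]]
ft_force: [-1.1, -0.2, 0.0]
width: 0.0004
grasp_force: 0.0
```

Run:
```python
from h import *
np.set_printoptions(precision=4,suppress=True)
s,c=wrist(); print(s["t"],s["tcp_pos"],s["width"],s["ft_force"])
f=c["frame"]; cv2.imwrite("pics/i.png",f)
for cn,c in [("wrist",c),("top",camera("top")),("scene",camera("scene"))]:
  for n in ["nest","module","press_tab","lid_hinge"]:
    for d in landmark_of(cn,n)[:2]: print(cn,n,round(d["score"],2),w(c,d["point"]))
```

```text
16.25 [ 0.5685 -0.2072  0.1903] 0.0003983503187059575 [-1.0834 -0.2082  0.0309]
wrist module 0.58 [ 0.5652 -0.2077  0.0252]
wrist lid_hinge 0.93 [ 0.5666 -0.1185  0.0728]
top nest 0.71 [0.5198 0.2295 0.0006]
top nest 0.58 [ 0.5686 -0.2089  0.0337]
top module 0.88 [0.4096 0.4552 0.0013]
top module 0.82 [ 0.5655 -0.2117  0.0304]
top press_tab 0.69 [ 0.5631 -0.0616  0.2278]
top lid_hinge 0.58 [ 0.5627 -0.1196  0.07  ]
scene nest 0.88 [ 0.5668 -0.21    0.031 ]
scene module 0.8 [ 0.5658 -0.2084  0.0302]
scene module 0.69 [0.409  0.4598 0.0007]
scene press_tab 0.75 [ 0.563  -0.0635  0.2295]
scene lid_hinge 0.96 [ 0.5676 -0.1176  0.0674]
scene lid_hinge 0.27 [ 0.5665 -0.2068  0.0308]
```

View pics/i.png

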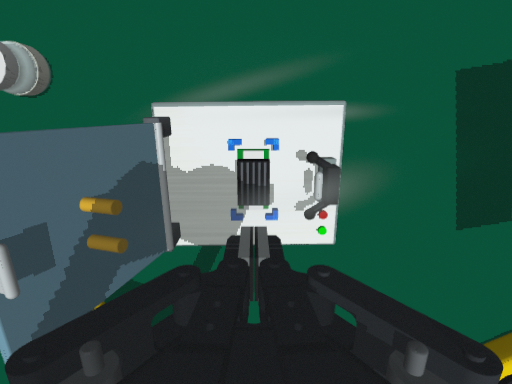

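The module lies flat and centred between the stops at (254,180), and the fingers are clear. Next: up over the lid to behind it.

Request:
carry_out(deltas=[{"x": 0,"y": 0,"z": -0.2,"roll": 0,"fingers": 1},{"x": 0,"y": 0,"z": -0.4,"roll": 0,"fingers": 1},{"x": 0,"y": 0,"z": -0.6,"roll": 0,"fingers": 1},{"x": 0,"y": -0.1,"z": -0.8,"roll": 0,"fingers": 1},{"x": -0.03,"y": -0.25,"z": -0.85,"roll": 0,"fingers": 1},{"x": -0.03,"y": -0.4,"z": -0.85,"roll": 0,"fingers": 1},{"x": -0.03,"y": -0.55,"z": -0.85,"roll": 0,"fingers": 1},{"x": -0.03,"y": -0.7,"z": -0.85,"roll": 0,"fingers": 1},{"x": -0.03,"y": -0.85,"z": -0.85,"roll": 0,"fingers": 1},{"x": -0.03,"y": -1,"z": -0.85,"roll": 0,"fingers": 1}])

```text
t: 18.0
tcp_pos: [0.5637, -0.0561, 0.315]
eef_rot: [[1.0, -0.001, 0.0], [-0.001, -1.0, -0.0], [0.0, 0.0, -1.0]]
ft_force: [0.2, 0.0, -0.4]
width: -0.0001
grasp_force: 0.0
```

Request:
carry_out(deltas=[{"x": 0,"y": -0.1,"z": 0,"roll": 0,"fingers": 1},{"x": 0,"y": -0.2,"z": 0,"roll": 0,"fingers": 1},{"x": 0,"y": -0.3,"z": 0,"roll": 0,"fingers": 1},{"x": 0,"y": -0.33,"z": 0,"roll": 0,"fingers": 1},{"x": 0,"y": -0.33,"z": 0.15,"roll": 0,"fingers": 1},{"x": 0,"y": -0.33,"z": 0.3,"roll": 0,"fingers": 1},{"x": 0,"y": -0.33,"z": 0.45,"roll": 0,"fingers": 1},{"x": 0,"y": -0.33,"z": 0.6,"roll": 0,"fingers": 1},{"x": 0,"y": -0.33,"z": 0.66,"roll": 0,"fingers": 1},{"x": 0,"y": -0.33,"z": 0.66,"roll": 0,"fingers": 1}])

```text
t: 19.0
tcp_pos: [0.563, -0.0077, 0.2141]
eef_rot: [[1.0, -0.001, -0.004], [-0.001, -1.0, 0.0], [-0.004, -0.0, -1.0]]
ft_force: [-0.3, -0.7, 0.3]
width: 0.0001
grasp_force: 0.0
```

Request:
carry_out(deltas=[{"x": 0,"y": 0.1,"z": 0,"roll": 0,"fingers": 1},{"x": 0,"y": 0.18,"z": 0,"roll": 0,"fingers": 1},{"x": 0,"y": 0.22,"z": 0,"roll": 0,"fingers": 1},{"x": 0,"y": 0.26,"z": 0,"roll": 0,"fingers": 1},{"x": 0,"y": 0.3,"z": 0,"roll": 0,"fingers": 1},{"x": 0,"y": 0.34,"z": 0,"roll": 0,"fingers": 1},{"x": 0,"y": 0.38,"z": 0,"roll": 0,"fingers": 1},{"x": 0,"y": 0.42,"z": 0,"roll": 0,"fingers": 1},{"x": 0,"y": 0.46,"z": 0,"roll": 0,"fingers": 1},{"x": 0,"y": 0.5,"z": 0,"roll": 0,"fingers": 1}])

```text
t: 20.0
tcp_pos: [0.5637, -0.083, 0.2158]
eef_rot: [[1.0, -0.001, -0.0], [-0.001, -1.0, -0.0], [-0.0, 0.0, -1.0]]
ft_force: [0.6, 0.8, 0.6]
width: -0.0
grasp_force: 0.4
```

Request:
carry_out(deltas=[{"x": 0,"y": 0.06,"z": 0,"roll": 0,"fingers": 1},{"x": 0,"y": 0.12,"z": 0,"roll": 0,"fingers": 1},{"x": 0,"y": 0.18,"z": 0,"roll": 0,"fingers": 1},{"x": 0,"y": 0.24,"z": 0,"roll": 0,"fingers": 1},{"x": 0,"y": 0.31,"z": 0,"roll": 0,"fingers": 1},{"x": 0,"y": 0.38,"z": 0,"roll": 0,"fingers": 1},{"x": 0,"y": 0.45,"z": 0,"roll": 0,"fingers": 1},{"x": 0,"y": 0.52,"z": 0,"roll": 0,"fingers": 1},{"x": 0,"y": 0.59,"z": 0,"roll": 0,"fingers": 1},{"x": 0,"y": 0.65,"z": 0,"roll": 0,"fingers": 1}])

```text
t: 21.0
tcp_pos: [0.5636, -0.1811, 0.2159]
eef_rot: [[1.0, -0.001, 0.0], [-0.001, -1.0, -0.0], [0.0, 0.0, -1.0]]
ft_force: [0.1, 0.5, -0.3]
width: -0.0
grasp_force: 0.2
```

Run:
```python
from h import *
np.set_printoptions(precision=4,suppress=True)
s=telemetry.read_state(); print(s["t"],s["tcp_pos"],s["ft_force"])
for cn,c in [("scene",camera("scene")),("top",camera("top"))]:
  cv2.imwrite(f"pics/j{cn}.png",c["frame"])
  for n in ["press_tab","lid_hinge"]:
    for d in landmark_of(cn,n)[:2]: print(cn,n,round(d["score"],2),w(c,d["point"]))
```

```text
21.0 [ 0.5636 -0.1811  0.2159] [ 0.1353  0.5319 -0.2804]
scene press_tab 0.86 [ 0.5646 -0.1902  0.2206]
scene lid_hinge 0.83 [ 0.5652 -0.1189  0.0702]
top press_tab 0.56 [ 0.5639 -0.1924  0.2197]
top lid_hinge 0.78 [ 0.5648 -0.119   0.0693]
```

Request:
carry_out(deltas=[{"x": 0,"y": 0.07,"z": 0.045,"roll": 0,"fingers": 1},{"x": 0,"y": 0.15,"z": 0.1,"roll": 0,"fingers": 1},{"x": 0,"y": 0.23,"z": 0.16,"roll": 0,"fingers": 1},{"x": 0,"y": 0.28,"z": 0.21,"roll": 0,"fingers": 1},{"x": 0,"y": 0.33,"z": 0.26,"roll": 0,"fingers": 1},{"x": 0,"y": 0.375,"z": 0.32,"roll": 0,"fingers": 1},{"x": 0,"y": 0.415,"z": 0.38,"roll": 0,"fingers": 1},{"x": 0,"y": 0.45,"z": 0.44,"roll": 0,"fingers": 1},{"x": 0,"y": 0.48,"z": 0.5,"roll": 0,"fingers": 1},{"x": 0,"y": 0.52,"z": 0.56,"roll": 0,"fingers": 1}])

```text
t: 22.3
tcp_pos: [0.5636, -0.2581, 0.1311]
eef_rot: [[1.0, -0.001, -0.0], [-0.001, -1.0, 0.0], [-0.0, -0.0, -1.0]]
ft_force: [0.6, 0.0, 0.7]
width: -0.0002
grasp_force: 0.0
```

Request:
carry_out(deltas=[{"x": 0,"y": 0.02,"z": 0.02,"roll": 0,"fingers": 1},{"x": 0,"y": 0.04,"z": 0.04,"roll": 0,"fingers": 1},{"x": 0,"y": 0.06,"z": 0.06,"roll": 0,"fingers": 1},{"x": 0,"y": 0.08,"z": 0.08,"roll": 0,"fingers": 1},{"x": 0,"y": 0.1,"z": 0.1,"roll": 0,"fingers": 1},{"x": 0,"y": 0.12,"z": 0.12,"roll": 0,"fingers": 1},{"x": 0,"y": 0.12,"z": 0.14,"roll": 0,"fingers": 1},{"x": 0,"y": 0.12,"z": 0.15,"roll": 0,"fingers": 1},{"x": 0,"y": 0.12,"z": 0.15,"roll": 0,"fingers": 1},{"x": 0,"y": 0.12,"z": 0.15,"roll": 0,"fingers": 1}])

```text
t: 23.3
tcp_pos: [0.5636, -0.2759, 0.1094]
eef_rot: [[1.0, -0.001, 0.0], [-0.001, -1.0, -0.0], [0.0, 0.0, -1.0]]
ft_force: [0.4, -1.0, -0.1]
width: 0.0002
grasp_force: 0.0
```

Request:
carry_out(deltas=[{"x": 0,"y": 0.01,"z": 0.005,"roll": 0,"fingers": 1},{"x": 0,"y": 0.02,"z": 0.01,"roll": 0,"fingers": 1},{"x": 0,"y": 0.02,"z": 0.015,"roll": 0,"fingers": 1},{"x": 0,"y": 0.02,"z": 0.02,"roll": 0,"fingers": 1},{"x": 0,"y": 0.02,"z": 0.025,"roll": 0,"fingers": 1},{"x": 0,"y": 0.02,"z": 0.025,"roll": 0,"fingers": 1},{"x": 0,"y": 0.02,"z": 0.025,"roll": 0,"fingers": 1},{"x": 0,"y": 0.02,"z": 0.025,"roll": 0,"fingers": 1},{"x": 0,"y": 0.02,"z": 0.025,"roll": 0,"fingers": 1},{"x": 0,"y": 0.02,"z": 0.025,"roll": 0,"fingers": 1}])

```text
t: 24.3
tcp_pos: [0.5636, -0.279, 0.1057]
eef_rot: [[1.0, -0.001, 0.0], [-0.001, -1.0, -0.0], [0.0, 0.0, -1.0]]
ft_force: [-0.8, 0.2, -0.6]
width: -0.0001
grasp_force: 0.0
```

Request:
carry_out(deltas=[{"x": 0,"y": 0.01,"z": 0.005,"roll": 0,"fingers": 1},{"x": 0,"y": 0.01,"z": 0.01,"roll": 0,"fingers": 1},{"x": 0,"y": 0.01,"z": 0.015,"roll": 0,"fingers": 1},{"x": 0,"y": 0.01,"z": 0.02,"roll": 0,"fingers": 1},{"x": 0,"y": 0.01,"z": 0.025,"roll": 0,"fingers": 1},{"x": 0,"y": 0.01,"z": 0.025,"roll": 0,"fingers": 1},{"x": 0,"y": 0.01,"z": 0.025,"roll": 0,"fingers": 1},{"x": 0,"y": 0.01,"z": 0.025,"roll": 0,"fingers": 1},{"x": 0,"y": 0.01,"z": 0.025,"roll": 0,"fingers": 1},{"x": 0,"y": 0.01,"z": 0.025,"roll": 0,"fingers": 1}])

```text
t: 25.3
tcp_pos: [0.5636, -0.2805, 0.1019]
eef_rot: [[1.0, -0.001, 0.0], [-0.001, -1.0, -0.0], [0.0, 0.0, -1.0]]
ft_force: [0.1, 0.6, 0.5]
width: -0.0003
grasp_force: 0.0
```

Request:
carry_out(deltas=[{"x": 0,"y": 0.01,"z": 0.005,"roll": 0,"fingers": 1},{"x": 0,"y": 0.01,"z": 0.01,"roll": 0,"fingers": 1},{"x": 0,"y": 0.01,"z": 0.015,"roll": 0,"fingers": 1},{"x": 0,"y": 0.01,"z": 0.02,"roll": 0,"fingers": 1},{"x": 0,"y": 0.01,"z": 0.02,"roll": 0,"fingers": 1},{"x": 0,"y": 0.01,"z": 0.02,"roll": 0,"fingers": 1},{"x": 0,"y": 0.01,"z": 0.02,"roll": 0,"fingers": 1},{"x": 0,"y": 0.01,"z": 0.02,"roll": 0,"fingers": 1},{"x": 0,"y": 0.01,"z": 0.02,"roll": 0,"fingers": 1},{"x": 0,"y": 0.01,"z": 0.02,"roll": 0,"fingers": 1}])

```text
t: 26.3
tcp_pos: [0.5635, -0.282, 0.0989]
eef_rot: [[1.0, -0.001, 0.0], [-0.001, -1.0, -0.0], [0.0, 0.0, -1.0]]
ft_force: [0.2, -0.9, 0.5]
width: 0.0001
grasp_force: 0.0
```

Request:
carry_out(deltas=[{"x": 0,"y": 0,"z": 0.005,"roll": 0,"fingers": 1},{"x": 0,"y": 0,"z": 0.01,"roll": 0,"fingers": 1},{"x": 0,"y": 0,"z": 0.015,"roll": 0,"fingers": 1},{"x": 0,"y": 0,"z": 0.02,"roll": 0,"fingers": 1},{"x": 0,"y": 0,"z": 0.02,"roll": 0,"fingers": 1},{"x": 0,"y": 0,"z": 0.02,"roll": 0,"fingers": 1},{"x": 0,"y": 0,"z": 0.02,"roll": 0,"fingers": 1},{"x": 0,"y": 0,"z": 0.02,"roll": 0,"fingers": 1},{"x": 0,"y": 0,"z": 0.02,"roll": 0,"fingers": 1},{"x": 0,"y": 0,"z": 0.02,"roll": 0,"fingers": 1}])

```text
t: 27.3
tcp_pos: [0.5635, -0.282, 0.0959]
eef_rot: [[1.0, -0.001, 0.0], [-0.001, -1.0, -0.0], [0.0, 0.0, -1.0]]
ft_force: [-0.5, -0.0, -0.4]
width: 0.0001
grasp_force: 0.0
```

Request:
carry_out(deltas=[{"x": 0,"y": 0,"z": 0.005,"roll": 0,"fingers": 1},{"x": 0,"y": 0,"z": 0.01,"roll": 0,"fingers": 1},{"x": 0,"y": 0,"z": 0.015,"roll": 0,"fingers": 1},{"x": 0,"y": 0,"z": 0.02,"roll": 0,"fingers": 1},{"x": 0,"y": 0,"z": 0.02,"roll": 0,"fingers": 1},{"x": 0,"y": 0,"z": 0.02,"roll": 0,"fingers": 1},{"x": 0,"y": 0,"z": 0.02,"roll": 0,"fingers": 1},{"x": 0,"y": 0,"z": 0.02,"roll": 0,"fingers": 1},{"x": 0,"y": 0,"z": 0.02,"roll": 0,"fingers": 1},{"x": 0,"y": 0,"z": 0.02,"roll": 0,"fingers": 1}])

```text
t: 28.3
tcp_pos: [0.5636, -0.2823, 0.093]
eef_rot: [[1.0, -0.001, 0.0], [-0.001, -1.0, -0.001], [0.0, 0.001, -1.0]]
ft_force: [-0.5, -2.4, 4.0]
width: 0.0002
grasp_force: 1.5
```

Run:
```python
from h import *
np.set_printoptions(precision=4,suppress=True)
s=telemetry.read_state(); print(s["t"],s["tcp_pos"],s["ft_force"])
for cn,c in [("scene",camera("scene")),("top",camera("top"))]:
  for n in ["press_tab","lid_hinge"]:
    for d in landmark_of(cn,n)[:2]: print(cn,n,round(d["score"],2),w(c,d["point"]))
```

```text
28.3 [ 0.5636 -0.2823  0.093 ] [-0.4901 -2.4125  4.0037]
scene press_tab 0.58 [ 0.5666 -0.2848  0.0948]
scene lid_hinge 0.62 [ 0.5653 -0.1195  0.0671]
top press_tab 0.71 [ 0.5634 -0.2874  0.0951]
top lid_hinge 0.85 [ 0.5646 -0.1172  0.0717]
```

Contact now reads 4 N with the tab at about 0.094 m, as expected. Continuing in small steps.

Request:
carry_out(deltas=[{"x": 0,"y": 0,"z": 0.005,"roll": 0,"fingers": 1},{"x": 0,"y": 0,"z": 0.01,"roll": 0,"fingers": 1},{"x": 0,"y": 0,"z": 0.015,"roll": 0,"fingers": 1},{"x": 0,"y": 0,"z": 0.02,"roll": 0,"fingers": 1},{"x": 0,"y": 0,"z": 0.02,"roll": 0,"fingers": 1},{"x": 0,"y": 0,"z": 0.02,"roll": 0,"fingers": 1},{"x": 0,"y": 0,"z": 0.02,"roll": 0,"fingers": 1},{"x": 0,"y": 0,"z": 0.02,"roll": 0,"fingers": 1},{"x": 0,"y": 0,"z": 0.02,"roll": 0,"fingers": 1},{"x": 0,"y": 0,"z": 0.02,"roll": 0,"fingers": 1}])

```text
t: 29.6
tcp_pos: [0.5635, -0.2818, 0.0897]
eef_rot: [[1.0, -0.001, -0.0], [-0.001, -1.0, 0.0], [-0.0, -0.0, -1.0]]
ft_force: [-0.8, -2.0, 1.3]
width: -0.0002
grasp_force: 0.9
```

Request:
carry_out(deltas=[{"x": 0,"y": 0,"z": 0.005,"roll": 0,"fingers": 1},{"x": 0,"y": 0,"z": 0.01,"roll": 0,"fingers": 1},{"x": 0,"y": 0,"z": 0.015,"roll": 0,"fingers": 1},{"x": 0,"y": 0,"z": 0.02,"roll": 0,"fingers": 1},{"x": 0,"y": 0,"z": 0.02,"roll": 0,"fingers": 1},{"x": 0,"y": 0,"z": 0.02,"roll": 0,"fingers": 1},{"x": 0,"y": 0,"z": 0.02,"roll": 0,"fingers": 1},{"x": 0,"y": 0,"z": 0.02,"roll": 0,"fingers": 1},{"x": 0,"y": 0,"z": 0.02,"roll": 0,"fingers": 1},{"x": 0,"y": 0,"z": 0.02,"roll": 0,"fingers": 1}])

```text
t: 30.6
tcp_pos: [0.5635, -0.2821, 0.0869]
eef_rot: [[1.0, -0.001, -0.0], [-0.001, -1.0, -0.0], [-0.0, 0.0, -1.0]]
ft_force: [1.5, -2.4, 2.0]
width: 0.0001
grasp_force: 1.3
```

Request:
carry_out(deltas=[{"x": 0,"y": 0,"z": 0.005,"roll": 0,"fingers": 1},{"x": 0,"y": 0,"z": 0.01,"roll": 0,"fingers": 1},{"x": 0,"y": 0,"z": 0.015,"roll": 0,"fingers": 1},{"x": 0,"y": 0,"z": 0.02,"roll": 0,"fingers": 1},{"x": 0,"y": 0,"z": 0.02,"roll": 0,"fingers": 1},{"x": 0,"y": 0,"z": 0.02,"roll": 0,"fingers": 1},{"x": 0,"y": 0,"z": 0.02,"roll": 0,"fingers": 1},{"x": 0,"y": 0,"z": 0.02,"roll": 0,"fingers": 1},{"x": 0,"y": 0,"z": 0.02,"roll": 0,"fingers": 1},{"x": 0,"y": 0,"z": 0.02,"roll": 0,"fingers": 1}])

```text
t: 31.6
tcp_pos: [0.5637, -0.2823, 0.0857]
eef_rot: [[1.0, -0.001, 0.001], [-0.001, -1.0, -0.001], [0.001, 0.001, -1.0]]
ft_force: [-1.8, -1.1, 8.4]
width: 0.0
grasp_force: 4.3
```

Request:
carry_out(deltas=[{"x": 0,"y": 0,"z": 0.005,"roll": 0,"fingers": 1},{"x": 0,"y": 0,"z": 0.01,"roll": 0,"fingers": 1},{"x": 0,"y": 0,"z": 0.015,"roll": 0,"fingers": 1},{"x": 0,"y": 0,"z": 0.015,"roll": 0,"fingers": 1},{"x": 0,"y": 0,"z": 0.015,"roll": 0,"fingers": 1},{"x": 0,"y": 0,"z": 0.015,"roll": 0,"fingers": 1},{"x": 0,"y": 0,"z": 0.015,"roll": 0,"fingers": 1},{"x": 0,"y": 0,"z": 0.015,"roll": 0,"fingers": 1},{"x": 0,"y": 0,"z": 0.015,"roll": 0,"fingers": 1},{"x": 0,"y": 0,"z": 0.015,"roll": 0,"fingers": 1}])

```text
t: 32.6
tcp_pos: [0.5636, -0.282, 0.0815]
eef_rot: [[1.0, -0.001, 0.0], [-0.001, -1.0, 0.0], [0.0, -0.0, -1.0]]
ft_force: [-0.8, -3.9, 3.7]
width: 0.0003
grasp_force: 2.0
```

Request:
carry_out(deltas=[{"x": 0,"y": 0,"z": 0.005,"roll": 0,"fingers": 1},{"x": 0,"y": 0,"z": 0.01,"roll": 0,"fingers": 1},{"x": 0,"y": 0,"z": 0.015,"roll": 0,"fingers": 1},{"x": 0,"y": 0,"z": 0.015,"roll": 0,"fingers": 1},{"x": 0,"y": 0,"z": 0.015,"roll": 0,"fingers": 1},{"x": 0,"y": 0,"z": 0.015,"roll": 0,"fingers": 1},{"x": 0,"y": 0,"z": 0.015,"roll": 0,"fingers": 1},{"x": 0,"y": 0,"z": 0.015,"roll": 0,"fingers": 1},{"x": 0,"y": 0,"z": 0.015,"roll": 0,"fingers": 1},{"x": 0,"y": 0,"z": 0.015,"roll": 0,"fingers": 1}])

```text
t: 33.6
tcp_pos: [0.5635, -0.282, 0.0794]
eef_rot: [[1.0, -0.001, -0.0], [-0.001, -1.0, 0.0], [-0.0, -0.0, -1.0]]
ft_force: [-1.0, -0.3, 0.1]
width: 0.0003
grasp_force: 0.0
```

The force dropped to zero after the 8 N peak, so the lid seems to have snapped. Backing off to check.

Request:
carry_out(deltas=[{"x": 0,"y": 0,"z": -0.05,"roll": 0,"fingers": 1},{"x": 0,"y": 0,"z": -0.12,"roll": 0,"fingers": 1},{"x": 0,"y": 0,"z": -0.2,"roll": 0,"fingers": 1},{"x": 0,"y": 0,"z": -0.3,"roll": 0,"fingers": 1},{"x": 0,"y": 0,"z": -0.4,"roll": 0,"fingers": 1},{"x": 0,"y": 0,"z": -0.5,"roll": 0,"fingers": 1},{"x": 0,"y": 0,"z": -0.6,"roll": 0,"fingers": 1},{"x": 0,"y": 0,"z": -0.7,"roll": 0,"fingers": 1},{"x": 0,"y": 0,"z": -0.8,"roll": 0,"fingers": 1},{"x": 0,"y": 0,"z": -0.8,"roll": 0,"fingers": 1}])

```text
t: 34.6
tcp_pos: [0.5647, -0.2827, 0.2031]
eef_rot: [[1.0, -0.001, 0.005], [-0.001, -1.0, -0.003], [0.005, 0.003, -1.0]]
ft_force: [0.1, -0.1, -0.3]
width: 0.0004
grasp_force: 0.0
```

Run:
```python
from h import *
np.set_printoptions(precision=4,suppress=True)
s,c=wrist(); print(s["t"],s["tcp_pos"],s["ft_force"])
f=c["frame"]
for cn,c in [("wrist",c),("scene",camera("scene")),("top",camera("top"))]:
  if cn=="scene": g=c["frame"]
  for n in ["press_tab","lid_hinge"]:
    for d in landmark_of(cn,n)[:1]: print(cn,n,round(d["score"],2),w(c,d["point"]))
cv2.imwrite("pics/k.png",np.hstack([cv2.resize(f,(400,300)),cv2.resize(g[190:325,100:280],(400,300))]))
```

```text
34.6 [ 0.5647 -0.2827  0.2031] [ 0.1353 -0.1174 -0.3211]
wrist press_tab 0.86 [ 0.5658 -0.2816  0.078 ]
wrist lid_hinge 0.86 [ 0.5686 -0.1162  0.0684]
scene press_tab 0.79 [ 0.5666 -0.2835  0.0809]
scene lid_hinge 0.75 [ 0.567  -0.1192  0.0679]
top press_tab 0.72 [ 0.5618 -0.2874  0.0788]
top lid_hinge 0.72 [ 0.5661 -0.1172  0.0717]
```

View pics/k.png

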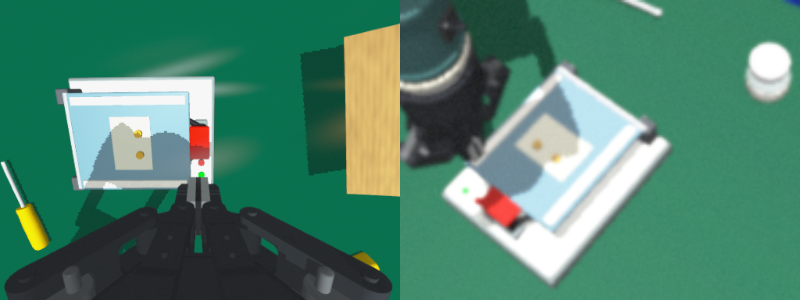

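The wrist and scene views show the lid flat, with both plunger heads risen through it at (138,133)/(140,155) and nothing touching it. The tab sits at about 0.078 m and the plungers haven't pushed it back up, so it is latched.

```bash
python3 -c "
from station import order
print(order.close_job())"
```

```text
the job is handed in; nothing more can be done
None
```

The black module is in the nest with the lid latched over it, and the job is handed in; the pass/fail result was not shown. The latch is judged from a force drop to zero after an 8 N peak and the tab staying at about 0.078 m.

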